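# Start up the bench in order

### The job

Three loose switch boxes on the worktop start the bench's equipment. With the fingertips, gently press each box's key straight down to its stop, where it stays: first the round key, then the square key, then the long bar key. Only press: do not lift or shove the boxes, and leave everything else where it is.

Things in the scene. Friction and masses are not known exactly. Their poses are not given: they have to be found in the camera images.
- round_box: Loose white switch box, 72 (x) x 92 (y) x 42 mm high, 0.6 to 1 kg, on a rubber foot; in the middle of its top a grey round key, 38 mm across. Origin: centre of the underside, z up.
- round_top (a point): Centre of the top face of the round key; moves with the key: 62 mm above the worktop when up, 54 mm when it is down and let go (it then still stands 12 mm proud of the box). The key's cap is sprung: under the finger it also gives up to 8 mm, 1.5 N per mm, and rises again when let go, so press about 2 to 7 mm lower than 54 mm.
- round_key (a joint): How far that key is pushed in, without the give of its sprung cap, m: 0 up, 0.008 fully in, at its stop. About 3 N moves it (a little more when fast); it has no return spring and stays where it is left. More than 25 N would harm it.
- square_box: Loose white switch box, 72 (x) x 92 (y) x 42 mm high, 0.6 to 1 kg, on a rubber foot; in the middle of its top a grey square key, 34 x 34 mm. Origin: centre of the underside, z up.
- square_top (a point): Centre of the top face of the square key; moves with the key: 62 mm above the worktop when up, 54 mm when it is down and let go (it then still stands 12 mm proud of the box). The key's cap is sprung: under the finger it also gives up to 8 mm, 1.5 N per mm, and rises again when let go, so press about 2 to 7 mm lower than 54 mm.
- square_key (a joint): How far that key is pushed in, without the give of its sprung cap, m: 0 up, 0.008 fully in, at its stop. About 3 N moves it (a little more when fast); it has no return spring and stays where it is left. More than 25 N would harm it.
- bar_box: Loose white switch box, 72 (x) x 92 (y) x 42 mm high, 0.6 to 1 kg, on a rubber foot; in the middle of its top a grey long narrow bar key, 22 x 68 mm, its length along the box's y. Origin: centre of the underside, z up.
- bar_top (a point): Centre of the top face of the bar key; moves with the key: 62 mm above the worktop when up, 54 mm when it is down and let go (it then still stands 12 mm proud of the box). The key's cap is sprung: under the finger it also gives up to 8 mm, 1.5 N per mm, and rises again when let go, so press about 2 to 7 mm lower than 54 mm.
- bar_key (a joint): How far that key is pushed in, without the give of its sprung cap, m: 0 up, 0.008 fully in, at its stop. About 3 N moves it (a little more when fast); it has no return spring and stays where it is left. More than 25 N would harm it.
- bench_timer: Bystander: small flat white bench timer, 62 x 66 x 19 mm, loose, behind the boxes. Origin: centre of the underside.
- pen: Bystander: marker pen, 135 mm long (its y), 16 mm thick, lying loose in front of the boxes. Origin: centre of the underside.
- caps_box: Bystander: smoked clear box of spare caps, 72 x 102 x 49 mm, loose, behind the boxes. Origin: centre of the underside.
Things that resemble listed ones, but are neither listed nor needed, are in the scene too. What is shaped like the square_box but pink is not meant. What is shaped like the round_box but orange is not meant.

How it is judged:
By the outcome, as a careful person would: the job done as asked, in the order asked, and still so for the second after the job is handed in, with the robot touching nothing.
It also fails if it takes over 48 s, if anything falls off the work surface, if the arm or the gripper's body presses on something with over 40 N, if the wrist force passes 120 N, or if a joint passes its speed limit or range.

### The arm

A 6-joint arm with a two-finger parallel gripper is mounted at the origin on a cart in front of the work surface, level with it; the furniture and walls round the work are solid. World frame = base frame: x ahead of the robot, y to its left, z up, the work surface at z = 0. Lengths are in m, angles in degrees, forces in N, time in s.
With the tool pointing down it reaches from about 0.325 to 0.775 m from the base axis. Payload 5.5 kg.
Tool frame: the origin (TCP) lies at the centre of the arm's flange, where the gripper is bolted on; the fingertips stand 182 mm ahead of it and the grasp point (between the pads) lies 163 mm ahead of it; z points along the fingers, y is the line along which they close (so a half turn about z gives the same grasp; the last joint's range is limited). The gripper opens to 88 mm and grips with 3 to 60 N. Pads are 20 mm wide; open, the fingers measure 115 mm over their backs; the gripper's body (75 mm by 178 mm) begins 61 mm behind the grasp point.
Start: joints at [-78.306, 5.22, 70.514, -0, 104.267, -3.249], TCP at [0.155, -0.58, 0.405] pointing down, gripper open.
Joint ranges: [-164.24, 164.24], [-49.07, 125.15], [9.68, 141.18], [-86.29, 266.29], [3.28, 154.24], [-151.56, 151.56]. Speed limits (degrees/s): [147.25, 147.25, 172.46, 180, 180, 180].

### API

Orientations are given as [roll, pitch, yaw] about the fixed x, y, z axes, in that order (R = Rz(yaw) Ry(pitch) Rx(roll)).
In Python, from station import r gives the robot as it stands. The module is installed in compiled form; this text tells all that it offers. Calls block until the motion is done:
- r.reach(position, orientation): joint-space move of the TCP to a pose.
- r.servo_line(position, rotation=None, speed=0.15): straight line of the TCP; rotation=None keeps the orientation; speed is the mean speed in m/s.
- r.move_joints(angles): joint-space move.
- r.let_go() and r.grab(squeeze=None): open the fingers fully, or close them until they stop; squeeze is the grip in N (None keeps the last).
- r.wait(seconds).
- r.inverse_kinematics(position, orientation): joint angles nearest the present ones, or None.
- r.sense(): the state.
- r.snapshot(name): name is "scene" or "side" or "wrist"; returns a dict with "frame" (420x560x3 uint8, red, green, blue), "fx", "fy", "cx", "cy" (pixels), "R" (3x3) and "t" (3): a world point X has camera coordinates R X + t. Camera axes: x right, y down, z forward; pixel columns grow to the right and rows downward; lengths in m; the calibration is good to about 2 mm. A picture is of the moment at which its call begins. There is no depth.
A pose or a line that the arm cannot do raises r.IKError and nothing moves.
- r.hand_in(): hands the job in; it is judged then, once.
The state is a dict: "clock": time; "joints": joint angles; "joint_vel": joint speeds; "joint_torque": joint torques, N m; "tcp_pos": TCP position; "orientation": TCP orientation; "contact_force": force on the tool from outside, world axes, zero at the start; "torque": the same for the moment, N m; "opening": finger opening in m; "gripper_force": force on a finger pad.
Only numpy, scipy, OpenCV 4.12 (cv2) and the standard library are available. Lean on these libraries where they do the work, as an engineer would, in place of code of your own. Each camera call takes 0.05 s, during which the arm holds its last target. There are 200 camera calls.

## Working session

There is one attempt and no reset: what is moved stays moved. The work goes in short steps, each a Python script; the robot and the scene stay as the last script left them, time stands still between calls to the robot, and variables do not carry over. Pictures are saved under pics/ and viewed, at most 10 in all, crops included, and the job is handed in when it is done.

```bash
mkdir -p pics; python3 - <<'E'
from station import r
import cv2,numpy as np,pickle
d={}
for n in("scene","side"):
    s=r.snapshot(n);d[n]=s;cv2.imwrite(f"pics/{n}0.png",s["frame"][:,:,::-1])
    R=np.array(s["R"]);print(n,s["fx"],s["cx"],s["cy"],-R.T@np.array(s["t"]),R[2])
pickle.dump(d,open("d.pkl","wb"));print(r.sense())
E
```

```text
scene 495.7560129871473 279.71067046340454 205.92329362087654 [-0.055347    0.82927338  1.22279255] [ 0.38800975 -0.48602773 -0.78308715]
side 466.8021058357016 275.45270656897776 209.89012021854657 [ 0.4171418  -0.85038546  0.76335202] [ 0.06936161  0.82265545 -0.56429334]
{'clock': 0.1, 'joints': array([-7.83069129e+01,  5.25871056e+00,  7.05730347e+01, -1.63602907e-03,
        1.04267697e+02, -3.24735875e+00]), 'joint_vel': array([ 0.03907252, -0.0808563 , -0.1616032 ,  0.0624884 ,  0.00932118,
        0.03812714]), 'joint_torque': array([ 3.74544776e-03, -4.47858739e+01, -4.07568812e+01,  7.01282336e-02,
        2.84241582e-02, -1.14333900e-04]), 'tcp_pos': array([ 0.15470668, -0.57976622,  0.40363974]), 'orientation': array([-1.79900628e+02, -4.04933443e-03,  1.49400405e+01]), 'contact_force': array([ 0.93042996, -0.45963911,  0.45847319]), 'torque': array([-0.03890828, -0.04205919, -0.02557218]), 'gripper_force': 0.0, 'opening': 0.08795751050454442}
```

View pics/scene0.png

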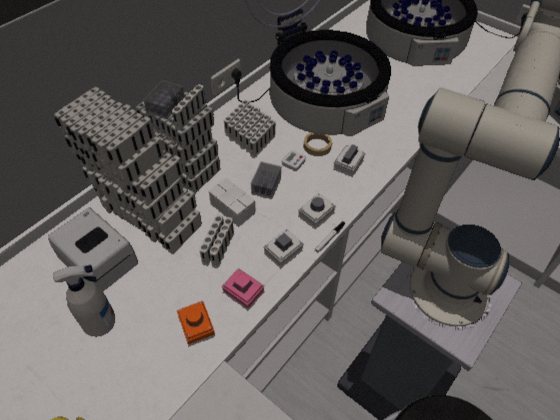

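View pics/side0.png

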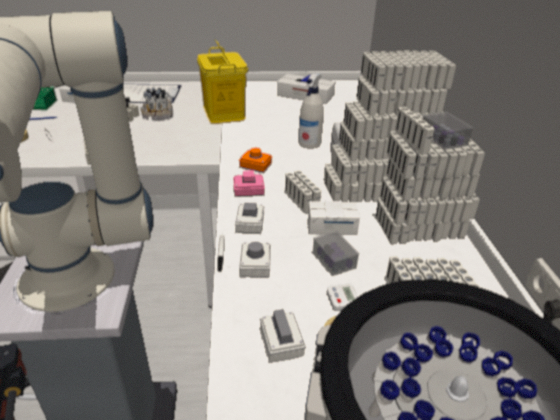

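The scene view shows the white boxes: bar (349,157), round (317,206) and square (283,245). In the side view they are at (283,330), (256,255) and (250,214). The pink box (243,287) and the orange box (196,321) are decoys and are ruled out by colour. Next I'll check an enlarged crop and measure.

```bash
cat > m.py <<'E'
import cv2,numpy as np,pickle
def ray(s,p,z):
    R=np.array(s["R"]);c=-R.T@np.array(s["t"])
    d=R.T@np.array([(p[0]-s["cx"])/s["fx"],(p[1]-s["cy"])/s["fy"],1]);return c+d*(z-c[2])/d[2]
E
python3 - <<'E'
from m import *
d=pickle.load(open("d.pkl","rb"))
C={"scene":dict(bar=(349,157),round=(317,206),square=(283,245)),"side":dict(bar=(283,330),round=(256,255),square=(250,214))}
rows=[]
for n in C:
    row=[]
    for k,(u,v) in C[n].items():
        g=d[n]["frame"][v-24:v+24,u-24:u+24]
        row.append(cv2.resize(g[:,:,::-1],(264,264),interpolation=cv2.INTER_CUBIC))
        print(n,k,ray(d[n],(u,v),.05).round(3)); 
        gr=g.max(2); print(gr[24-14:24+14:3,24-12:24+13:2])
    rows.append(np.hstack(row))
cv2.imwrite("pics/c1.png",np.vstack(rows))
E
```

```text
scene bar [ 0.482 -0.204  0.05 ]
[[170 168 168 169 171 167 167 166 172 169 167 169 170]
 [169 166 169 170 136 142 155  88  79  86 130 170 171]
 [169 170 169 133 159 156  83  78  79  67 105 160 167]
 [169 168 142 158 137  83  79  79  62  28 106 156 154]
 [170 139 158 142  84  80  80  66  30 112 157 158 134]
 [137 156 158  65  31  56  59  28 113 159 156 132  87]
 [101 150 113  39  25  33  27 115 156 154 133  95  64]
 [ 87  80  81  96 125  94 134 158 157 134  98  63 129]
 [ 67  67  68  60  77  99  79 107  99  98  66 156 171]
 [ 79  80  67  69  68  68  66  69  93  66 128 170 167]]
scene round [0.439 0.029 0.05 ]
[[170 172 167 169 170 171 169 169 169 167 168 173 168]
 [172 168 169 172 170 155 162 147 157 168 168 170 170]
 [170 172 173 160 108  85  76  77 104 154 159 168 168]
 [168 159 157 119  78  79  80  79  80  93 156 157 157]
 [159 158 156  39  62  77  77  75  80  45 151 157 159]
 [161 157 159  44  30  33  36  35  32  41 148 159 153]
 [156 158 159 145  70  41  46  41  51 139 160 120  90]
 [ 89 127 159 159 158 157 158 159 161 112  97  75  64]
 [ 65  89  79 127 159 162 160 151  99  98  6
[... 1698 characters left out ...]
0 203]
 [181 182 184 185 185 187 187 188 188 191 189 182 180]
 [166 166 169 169 165 157 157 161 160 158 156 158 165]]
side square [0.436 0.173 0.05 ]
[[234 233 236 234 234 235 235 236 235 235 235 237 236]
 [231 218 221 178 148 152 155 159 160 192 235 230 231]
 [209 220 211 144 129 129 129 130 129 155 225 221 208]
 [202 224 197 108 107 111 105 107 107  95 201 224 192]
 [204 227 161  77  80  76  74  80  79  99 211 222 166]
 [217 222 153 116 105 105 106  92  89 132 219 221 176]
 [222 225 224 225 225 223 223 222 222 223 227 205 158]
 [185 184 203 206 212 213 214 213 217 217 198 174 165]
 [155 149 156 149 154 167 163 160 173 170 169 172 178]
 [132 136 133 131 135 136 132 133 140 132 134 136 176]]
```

View pics/c1.png

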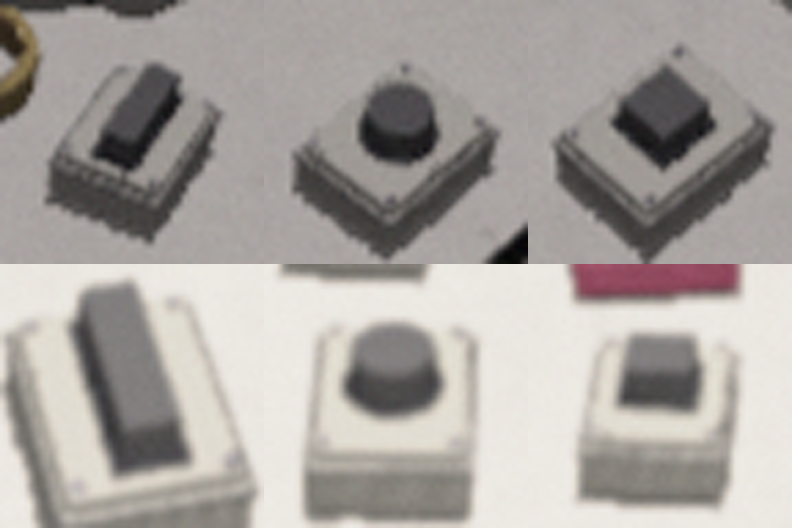

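Both views confirm the keys: bar, round and square, each on a white box. Now I'll segment the key tops and cast rays onto z=0.062 in both views.

```bash
python3 - <<'E'
from m import *
d=pickle.load(open("d.pkl","rb"))
C={"scene":dict(bar=(349,152),round=(317,203),square=(283,241)),"side":dict(bar=(282,324),round=(256,248),square=(250,209))}
lim={"scene":(64,118),"side":(100,175)}
for n in C:
    f=d[n]["frame"].max(2).astype(np.float32)
    for k,(u,v) in C[n].items():
        S=6;w=24
        g=cv2.resize(f[v-w:v+w,u-w:u+w],None,fx=S,fy=S,interpolation=cv2.INTER_LINEAR)
        m=((g>lim[n][0])&(g<lim[n][1])).astype(np.uint8)
        m=cv2.morphologyEx(m,cv2.MORPH_OPEN,np.ones((17,17)))
        N,L,st,ce=cv2.connectedComponentsWithStats(m)
        i=min(range(1,N),key=lambda i:np.hypot(*(ce[i]-w*S)))
        c=max(cv2.findContours((L==i).astype(np.uint8),0,1)[0],key=cv2.contourArea)
        P=np.array([ray(d[n],((x+.5)/S-.5+u-w,(y+.5)/S-.5+v-w),.062)[:2] for x,y in c[:,0]],np.float32)
        M=cv2.moments((P*1e4).astype(np.int32))
        rc=cv2.minAreaRect(P*1000);hb=cv2.boxPoints(rc)
        e=hb[1]-hb[0];e2=hb[2]-hb[1];e=e if np.hypot(*e)>np.hypot(*e2) else e2
        print(n,k,"cen",np.round([M["m10"]/M["m00"]/10,M["m01"]/M["m00"]/10],1),"rect",np.round(rc[0],1),np.round(rc[1],1),"long dir",round(np.degrees(np.arctan2(e[1],e[0]))%180,1))
E
```

```text
scene bar cen [ 489.3 -217.9] rect [ 489.8 -218.4] [21.6 65.7] long dir 99.4
scene round cen [444.8  21.2] rect [445.   21.5] [35.3 34.6] long dir 37.3
scene square cen [435.7 194.1] rect [435.9 194.4] [32.5 32.8] long dir 170.4
side bar cen [ 488.1 -218.8] rect [ 487.1 -219.2] [23.5 68. ] long dir 99.5
side round cen [443.6  21. ] rect [443.7  21.2] [35.4 36.6] long dir 177.2
side square cen [435.2 193.8] rect [435.4 194.4] [32.2 35.4] long dir 177.4
```

The two views agree to about 1 mm, and the sizes match 38, 34 and 22x68 mm. The bar box yaw is about 9.5°. Starting with the round key.

```bash
cat > press.py <<'E'
import numpy as np
from station import r
T=.182
def press(x,y,yaw,tip=.0495):
    o=[180,0,yaw]
    r.reach([x,y,.12+T],o)
    s=r.sense();f0=s["contact_force"][2];print("above",s["tcp_pos"].round(4),s["orientation"].round(1),round(f0,2))
    r.servo_line([x,y,.068+T],speed=.08)
    for z in (.058,.054,.052,tip):
        r.servo_line([x,y,z+T],speed=.02); s=r.sense()
        print("tip",(s["tcp_pos"]-[0,0,T]).round(4),"dFz",round(s["contact_force"][2]-f0,2))
    r.wait(.3);s=r.sense();print("end",(s["tcp_pos"]-[0,0,T]).round(4),"F",s["contact_force"].round(2),"t",s["clock"])
    r.servo_line([x,y,.075+T],speed=.05); r.servo_line([x,y,.12+T],speed=.1)
    print("t",r.sense()["clock"])
E
python3 - <<'E'
from press import *
r.grab(10); print(r.sense()["opening"])
for a in ((.115,-.43),):
    r.reach([*a,.40],[180,0,14.9])
press(.4442,.0211,0)
E
```

```text
0.0005041228058395521
above [0.4444 0.0205 0.3021] [180.  -0.  -0.] -0.38
tip [0.4444 0.0211 0.0584] dFz 2.75
tip [0.4442 0.0211 0.0539] dFz 3.39
tip [0.4442 0.0211 0.052 ] dFz 3.92
tip [0.4442 0.0211 0.0499] dFz 7.23
end [0.4442 0.0211 0.05  ] F [-0.03 -0.51  5.36] t 6.775
t 8.0333
```

The force rose past the 3 N needed to move the key, with about 4 mm of cap give, so the round key is at its stop. Next are the square and bar keys, then a check from the cameras.

```bash
python3 - <<'E'
from press import *
import cv2
press(.4355,.1940,0,.049)
press(.4888,-.2184,9.5,.049)
r.reach([.115,-.43,.40],[180,0,14.9])
import pickle
d={n:r.snapshot(n) for n in("scene","side")}
pickle.dump(d,open("d2.pkl","wb"))
o=pickle.load(open("d.pkl","rb"))
f=lambda a:np.hstack([cv2.resize(a["frame"][v-24:v+24,u-24:u+24,::-1],(260,260),interpolation=cv2.INTER_CUBIC) for u,v in((283,330),(256,255),(250,214))])
cv2.imwrite("pics/c2.png",np.vstack([f(o["side"]),f(d["side"])]))
cv2.imwrite("pics/scene2.png",d["scene"]["frame"][:,:,::-1])
print(r.sense()["clock"])
E
```

```text
above [0.4355 0.1935 0.3013] [1.799e+02 1.000e-01 0.000e+00] 0.14
tip [0.4357 0.1941 0.0584] dFz 2.2
tip [0.4355 0.194  0.0539] dFz 2.82
tip [0.4355 0.194  0.052 ] dFz 3.08
tip [0.4355 0.194  0.0495] dFz 7.21
end [0.4355 0.194  0.0496] F [ 0.11 -0.02  7.41] t 11.4083
t 12.675
above [ 0.489  -0.2176  0.3019] [-180.    -0.     9.6] -0.33
tip [ 0.489  -0.2185  0.0584] dFz 2.25
tip [ 0.4888 -0.2184  0.0539] dFz 3.21
tip [ 0.4888 -0.2184  0.052 ] dFz 4.11
tip [ 0.4888 -0.2184  0.0496] dFz 7.19
end [ 0.4888 -0.2184  0.0497] F [-0.4  -0.64  6.84] t 16.8583
t 18.125
19.8417
```

View pics/c2.png

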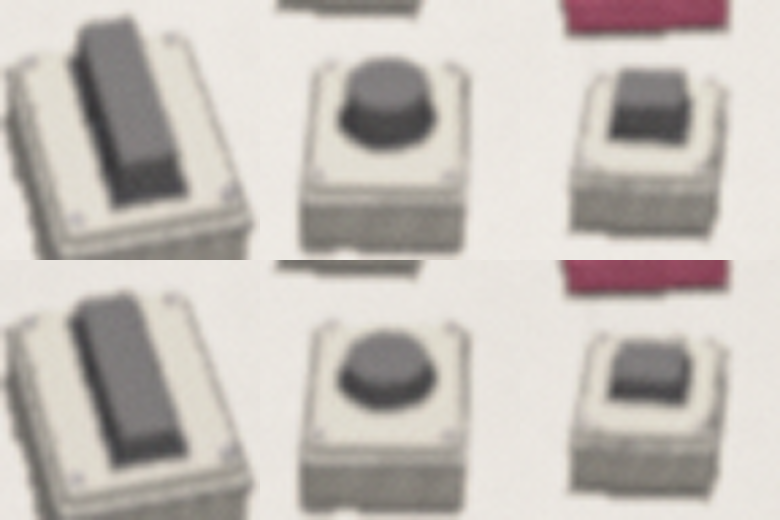

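View pics/scene2.png

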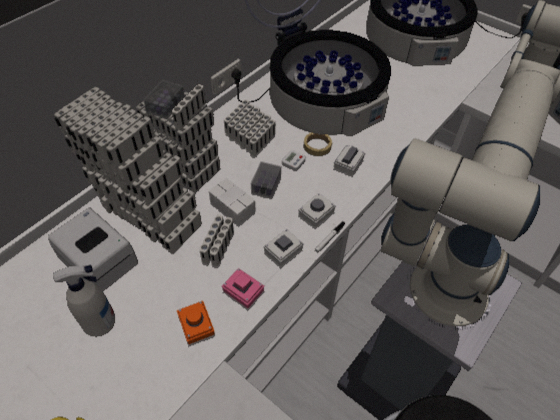

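In the crops, all three caps (bar, round, square) sit lower, and the boxes and bystanders haven't moved. I'll check the heights numerically.

```bash
python3 - <<'E'
from m import *
A=pickle.load(open("d.pkl","rb"));B=pickle.load(open("d2.pkl","rb"))
for n,C,lim in(("side",dict(bar=(282,324),round=(256,248),square=(250,209)),(100,175)),("scene",dict(bar=(349,152),round=(317,203),square=(283,241)),(64,118))):
  for k,(u,v) in C.items():
    c=[]
    for D in(A,B):
        S=6;w=24
        g=cv2.resize(D[n]["frame"].max(2)[v-w:v+w,u-w:u+w].astype(np.float32),None,fx=S,fy=S)
        m=cv2.morphologyEx(((g>lim[0])&(g<lim[1])).astype(np.uint8),cv2.MORPH_OPEN,np.ones((17,17)))
        N,L,st,ce=cv2.connectedComponentsWithStats(m)
        i=min(range(1,N),key=lambda i:np.hypot(*(ce[i]-w*S))); c.append(ce[i]/S+[u-w,v-w]-.5+.5/S)
    a=ray(A[n],c[0],.062)
    h=min(np.arange(.045,.065,.0002),key=lambda h:np.linalg.norm(ray(B[n],c[1],h)[:2]-a[:2]))
    print(n,k,"top now",round(h,4))
  d=np.abs(A[n]["frame"].astype(int)-B[n]["frame"]).max(2)
E
```

```text
side bar top now 0.0544
side round top now 0.0548
side square top now 0.0544
scene bar top now 0.054
scene round top now 0.0538
scene square top now 0.0538
```

All three tops measure about 54 mm, so the keys are at their stops. Handing in.

```bash
python3 -c "
from station import r
print(r.hand_in())"
```

```text
the job is handed in; nothing more can be done
None
```

I pressed the round, square and bar keys in that order and handed the job in at about 20 s; all three measured down at their stops (about 54 mm), and the pictures show no box or bystander moved.

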